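# Free the jammed ball run hopper

### The job

The red toy wheel lying in the gate of the sloping ball-run hopper is jamming it. Nudge that wheel back up the slope, without lifting it out of the hopper, and leave it lying flat in the wide upper half, so that the yellow and the blue ball both roll through the gate and come to rest in the green catch tray below it.

Things in the scene. Friction and masses are not known exactly. Their poses are not given: they have to be found in the camera images.
- hopper: Fixed plywood board, walls 36 mm high. Origin: at bench level under the gate's middle; x level, uphill; y across. Slopes 8 deg: top face at z = 32 mm + 0.14 x. Gate: 66 mm gap at x = 0 between blue posts 12 mm thick, 42 high. Hopper: x 0 to 228 mm, funnel walls widening from the posts to side walls (y +-115) at x = 65. Green catch tray: x -119 to 0. Balls roll down by themselves; a flat wheel stays put.
- wheel_center (a point): Red wooden toy wheel, pale hub, 84 mm across, 22 mm thick, about 85 g, lying flat on the board just uphill of the gate, too wide to pass; its rim pokes 10 to 15 mm through the gate. Point: its centre, half-way up; z is its axle. Look-alike spare wheels on the bench beside the hopper are not in the way.
- ball_a_center (a point): Yellow wooden ball, 30 mm diameter, 11 g, held up behind the wheel between its rim and one funnel wall; this point is its centre.
- ball_b_center (a point): Blue wooden ball, 30 mm diameter, 11 g, held up behind the wheel on the other side; this point is its centre.

How it is judged:
By the outcome, as a careful person would: the job done as asked, in the order asked, and still so for the second after the job is handed in, with the robot touching nothing.
It also fails if it takes over 37 s, if anything falls off the work surface, if the arm or the gripper's body presses on something with over 40 N, if the wrist force passes 120 N, or if a joint passes its speed limit or range.

### The arm

A 6-joint arm with a two-finger parallel gripper is mounted at the origin on the work surface. World frame = base frame: x ahead of the robot, y to its left, z up, the work surface at z = 0. Lengths are in m, angles in rad, forces in N, time in s.
With the tool pointing down it reaches from about 0.35 to 0.775 m from the base axis. Payload 7.3 kg.
Tool frame: the origin (TCP) lies on the centre line of the jaws, within the pads' length; the fingertips stand 17 mm ahead of it and the grasp point (between the pads) lies 2 mm behind it (robot.tip_extent is the distance from the TCP to the fingertips, in m); z points along the fingers, y is the line along which they close (so a half turn about z gives the same grasp; the last joint's range is limited). The gripper opens to 92 mm and grips with 3 to 60 N. Pads are 19 mm wide; open, the fingers measure 130 mm over their backs; the gripper's body (75 mm by 190 mm) begins 47 mm behind the grasp point.
Start: joints at [1.091, 0.342, 1.524, -0, 1.275, -0.146], TCP at [0.172, 0.496, 0.244] pointing down, gripper open.
Joint ranges: [-2.53, 2.53], [-0.77, 2.02], [0.04, 2.7], [-1, 4.14], [0.28, 2.66], [-3.11, 3.11]. Speed limits (rad/s): [2.57, 2.57, 3.14, 3.14, 3.14, 3.14].

### API

Orientations are given as [roll, pitch, yaw] about the fixed x, y, z axes, in that order (R = Rz(yaw) Ry(pitch) Rx(roll)).
In Python, from cell import robot gives the robot as it stands.
- The arm moves only by the tool step_arm, never from a script. Its argument "motion" is a list of rows, each a list of 2 entries, a list of its own where there are three numbers: the shift along the tool's x, y, z in units of 60 mm (1.0 is 60 mm), then the turn about the tool's z in rad. In form: [[[x, y, z], spin], ...]. A call has 1 to 10 rows; each row is the pose to reach, as a shift and turn from the pose commanded when the call began, along the tool's axes at that moment; what a row does not reach only later rows make up. A row lasts 1/8 s, in which the tool goes at most 62.5 mm and 10.7 degrees, less where a joint would pass 70% of its speed; a pose out of reach is approached as far as the arm can. A call with a gripper value outside its range is refused whole. "hand" is the closure in counts, from 0 (fully open) to 255 (shut), set as the call begins (left out, the last holds). The fingers move at their own pace and stop on an object; "squeeze" is the grip in N (left out, the last holds). Time passes only in rows, so rows that repeat a pose let the fingers close. It gives the time, the measured TCP pose, the force, the opening and the grip force at its end, in the units of the state.
- robot.observe(): the state, without advancing time (a new reading comes with each control period).
- robot.read_camera(name): name is "side" or "top"; returns a dict with "pixels" (400x640x3 uint8, red, green, blue), "intrinsics" (3x3 intrinsics, pixels), "xyz" and "rotation" of the camera in the world. Camera axes: x right, y up, looking along -z (the intrinsics and any distortion apply to the point x, -y, -z); pixel columns grow to the right and rows downward; lengths in m; the calibration is good to about 2 mm. A picture is of the moment at which its call begins. There is no depth.
- robot.hand_in(): hands the job in; it is judged then, once.
The state is a dict: "time": time; "qpos": joint angles; "qvel": joint speeds; "joint_efforts": joint torques, N m; "tool_pos": TCP position; "tool_rot": TCP orientation; "contact_force": force on the tool from outside, world axes, zero at the start; "torque": the same for the moment, N m; "opening": finger opening in m; "grip_force": force on a finger pad.
Only numpy, scipy, OpenCV 4.12 (cv2) and the standard library are available. Lean on these libraries where they do the work, as an engineer would, in place of code of your own. Each camera call takes 0.05 s, during which the arm holds its last target. There are 200 camera calls.

## Working session

There is one attempt and no reset: what is moved stays moved. The work goes in short steps, Python scripts to look and compute and a tool call to move; the robot and the scene stay as the last step left them, time stands still between calls to the robot, and variables do not carry over. Pictures are saved under pics/ and viewed, at most 10 in all, crops included, and the job is handed in when it is done.

Besides the shell and the picture viewer there is one more tool, called after "Emit:" as name([rows], argument=value, ...), one row to a line, values as JSON. step_arm: Moves the arm, as the interface text tells. Its arguments: {"type":"object","properties":{"motion":{"type":"array"},"hand":{"type":"number"},"squeeze":{"type":"number"}},"required":["motion"]}

```bash
mkdir -p pics
python3 - <<'E'
from cell import robot
import cv2,json
for n in("top","side"):
    c=robot.read_camera(n); cv2.imwrite(f"pics/{n}0.png",c["pixels"][:,:,::-1])
    print(n,c["intrinsics"],c["xyz"],c["rotation"],[k for k in c])
print(robot.observe())
E
```

```text
top [[366.13587491   0.         320.29760405]
 [  0.         366.13587491 203.84136814]
 [  0.           0.           1.        ]] [0.47865873 0.06136112 0.7211116 ] [ 0.08224873 -0.02255391 -1.57272723] ['pixels', 'intrinsics', 'xyz', 'rotation']
side [[464.62444064   0.         322.06851874]
 [  0.         464.62444064 195.2437717 ]
 [  0.           0.           1.        ]] [0.43693751 0.49966055 0.52580726] [ 0.76376135 -0.00917402 -2.93474886] ['pixels', 'intrinsics', 'xyz', 'rotation']
{'time': 0.1, 'qpos': array([ 1.09099630e+00,  3.42653150e-01,  1.52488268e+00, -5.83187596e-06,
        1.27545528e+00, -1.45990555e-01]), 'qvel': array([ 0.00068742, -0.00019078, -0.00038851,  0.00021865,  0.00110865,
        0.00060755]), 'joint_efforts': array([ 1.92683998e-03, -4.32004023e+01, -2.44693047e+01,  7.17846723e-02,
        5.27271582e-02, -1.05455713e-04]), 'tool_pos': array([0.17183095, 0.49572461, 0.24312796]), 'tool_rot': array([-3.14020826e+00, -1.97919203e-04,  2.80778475e+00]), 'contact_force': array([0.83450181, 0.50260386, 0.32178041]), 'torque': array([ 0.02277044, -0.01657474,  0.03608828]), 'grip_force': 0.0, 'opening': 0.09191607240349635}
```

View pics/top0.png

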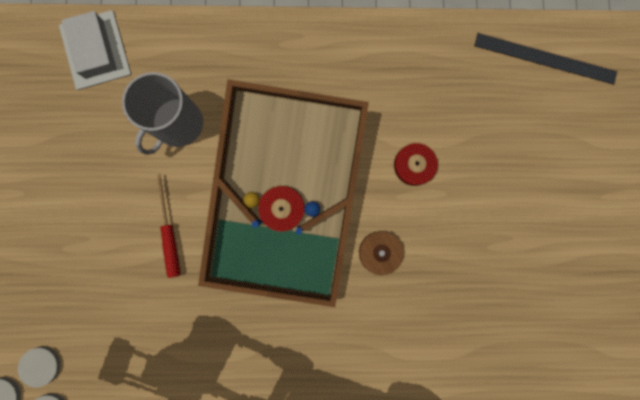

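View pics/side0.png

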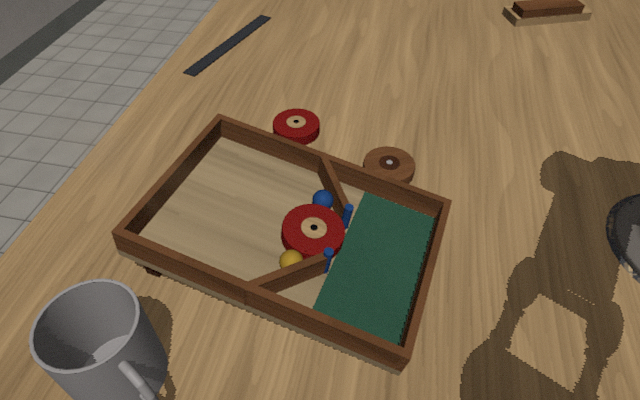

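Top view: the hopper runs uphill towards the image top. The jammed wheel is at about (281,208), yellow ball at (251,200), blue ball at (313,208), and posts at (256,224) and (298,230). Side view: the same wheel is at (313,230), with posts at (348,212) and (328,258).

```bash
cat > h.py <<'E'
from cell import robot
import cv2,numpy as np
from scipy.spatial.transform import Rotation as R
def look(n,save=None):
    c=robot.read_camera(n)
    if save: cv2.imwrite(f"pics/{save}.png",c["pixels"][:,:,::-1])
    return c
def ray(c,u,v):
    d=np.linalg.inv(c["intrinsics"])@[u,v,1]; d=R.from_euler("xyz",c["rotation"]).apply([d[0],-d[1],-d[2]])
    return np.array(c["xyz"]),d/np.linalg.norm(d)
def at(c,u,v,z):
    o,d=ray(c,u,v); return o+d*(z-o[2])/d[2]
def tri(c1,p1,c2,p2):
    o1,d1=ray(c1,*p1);o2,d2=ray(c2,*p2)
    s=np.linalg.lstsq(np.c_[d1,-d2],o2-o1,rcond=None)[0]
    a,b=o1+s[0]*d1,o2+s[1]*d2
    return (a+b)/2,np.linalg.norm(a-b)
def blobs(c,col,amin=15):
    h=cv2.cvtColor(c["pixels"],cv2.COLOR_RGB2HSV)
    lo,hi={"red":((0,170,70),(6,255,255)),"yel":((18,170,90),(32,255,255)),"blu":((100,150,50),(125,255,255))}[col]
    m=cv2.inRange(h,lo,hi)
    if col=="red": m|=cv2.inRange(h,(174,170,70),(180,255,255))
    cs,_=cv2.findContours(m,cv2.RETR_EXTERNAL,cv2.CHAIN_APPROX_NONE)
    out=[]
    for k in cs:
        M=cv2.moments(k)
        if M["m00"]>=amin: out.append((round(M["m10"]/M["m00"],1),round(M["m01"]/M["m00"],1),M["m00"],cv2.boundingRect(k)))
    return out
E
python3 - <<'E'
from h import *
np.set_printoptions(precision=4,suppress=True)
t=look("top");s=look("side")
for k in("red","yel","blu"):
    print(k,"top",blobs(t,k,4)); print(k,"side",blobs(s,k,4))
for u,v,z in((230,83,.1),(367,104,.1),(335,304,.051),(201,284,.051)): print(at(t,u,v,z))
print("hub",tri(t,(281,208.5),s,(314,227.5)))
E
```

```text
red top [(169.3, 251.0, 531.0, (161, 225, 18, 52)), (281.0, 208.2, 1514.5, (258, 187, 46, 44)), (415.6, 164.0, 1300.5, (395, 144, 43, 41))]
red side [(312.2, 229.4, 2443.5, (282, 204, 63, 55)), (296.6, 125.2, 1182.5, (273, 109, 46, 36))]
yel top [(250.5, 199.6, 141.5, (243, 193, 15, 14))]
yel side [(289.7, 257.7, 246.5, (280, 250, 23, 18))]
blu top [(298.4, 230.9, 14.0, (296, 228, 5, 6)), (255.3, 223.8, 19.5, (253, 221, 6, 7)), (311.9, 208.7, 114.5, (305, 203, 14, 13))]
blu side [(327.9, 256.0, 87.5, (324, 248, 9, 25)), (346.9, 213.9, 125.0, (342, 204, 11, 24)), (323.0, 197.7, 224.5, (313, 190, 20, 17))]
[0.7409 0.204  0.1   ]
[ 0.7048 -0.0347  0.1   ]
[0.3532 0.02   0.051 ]
[0.3898 0.2602 0.051 ]
hub (array([0.5243, 0.1176, 0.0554]), np.float64(0.0014892463504185174))
```

```bash
cat > g.py <<'E'
from h import *
np.set_printoptions(precision=4,suppress=True)
O=np.array([.495,.122]); YAW=-.154
U=np.array([np.cos(YAW),np.sin(YAW)]); V=np.array([-U[1],U[0]])
def hop(p): d=np.array(p)[:2]-O; return np.array([d@U,d@V])
def move(hx,hy,z):
    "rows' shift (units) from present pose to hopper point, TCP height z"
    o=robot.observe(); p=np.r_[O+hx*U+hy*V,z]
    return R.from_euler("xyz",o["tool_rot"]).inv().apply(p-o["tool_pos"])/.06
E
python3 - <<'E'
from g import *
t=look("top");s=look("side")
a=tri(t,(298.4,230.9),s,(346,206)); b=tri(t,(255.3,223.8),s,(328,249.5)); print(a,b)
O2=(a[0]+b[0])[:2]/2; d=b[0]-a[0]; print(O2,np.linalg.norm(d),"yaw",np.arctan2(-d[0],d[1]))
ot=(at(t,298.4,230.9,.074)+at(t,255.3,223.8,.074))/2; print(ot)
print("wheel",hop((.5243,.1176)),"balls",hop(at(t,250.5,199.6,.055)),hop(at(t,311.9,208.7,.055)))
print(move(-.037,0,.16),move(-.037,0,.053))
E
```

```text
(array([0.4857, 0.0856, 0.0717]), np.float64(0.0029592602703032325)) (array([0.4966, 0.1614, 0.072 ]), np.float64(0.0005280994114534849))
[0.4911 0.1235] 0.07657826519802484 yaw -0.14269202939740452
[0.4905 0.1232 0.074 ]
wheel [0.0296 0.0001] balls [0.0379 0.0578] [ 0.0386 -0.0552]
[-6.5222 -4.2334  1.3932] [-6.5223 -4.2326  3.1766]
```

Emit:
step_arm([
  [[-0.8,-0.5,0.1],-0.05],
  [[-1.6,-1.0,0.3],-0.1],
  [[-2.4,-1.6,0.5],-0.15],
  [[-3.3,-2.1,0.7],-0.18],
  [[-4.1,-2.7,0.9],-0.18],
  [[-4.9,-3.2,1.1],-0.18],
  [[-5.7,-3.7,1.3],-0.18],
  [[-6.52,-4.23,1.39],-0.18],
  [[-6.52,-4.23,1.39],-0.18],
  [[-6.52,-4.23,1.39],-0.18],
], hand=211, squeeze=30)

```text
time: 1.55
tool_pos: [0.458, 0.1282, 0.1602]
tool_rot: [3.141, -0.001, 2.987]
contact_force: [-0.5, -0.2, -1.3]
opening: 0.0158
grip_force: 0.0
```

Run:
```python
from g import *
o=robot.observe(); print(o["time"],o["tool_pos"],o["tool_rot"],hop(o["tool_pos"]),o["opening"],o["contact_force"])
print(move(-.037,0,.053))
```

```text
1.55 [0.458  0.1282 0.1602] [ 3.1414 -0.0009  2.987 ] [-0.0375  0.0005] 0.015765590146427283 [-0.4991 -0.1603 -1.272 ]
[-0.0106 -0.0086  1.786 ]
```

Emit:
step_arm([
  [[0,0,0.5],0],
  [[0,0,1.0],0],
  [[0,0,1.4],0],
  [[0,0,1.65],0],
  [[0,0,1.79],0],
  [[0,0,1.79],0],
])

```text
time: 2.3
tool_pos: [0.4579, 0.1289, 0.0529]
tool_rot: [-3.142, -0.001, 2.989]
contact_force: [-0.2, -0.4, -0.5]
opening: 0.0156
grip_force: 0.0
```

Run:
```python
from g import *
look("side","s1"); o=robot.observe(); print(hop(o["tool_pos"]),o["tool_pos"],o["contact_force"])
```

```text
[-0.0372  0.0011] [0.4584 0.1288 0.0533] [-0.09   -0.723   0.1907]
```

View pics/s1.png

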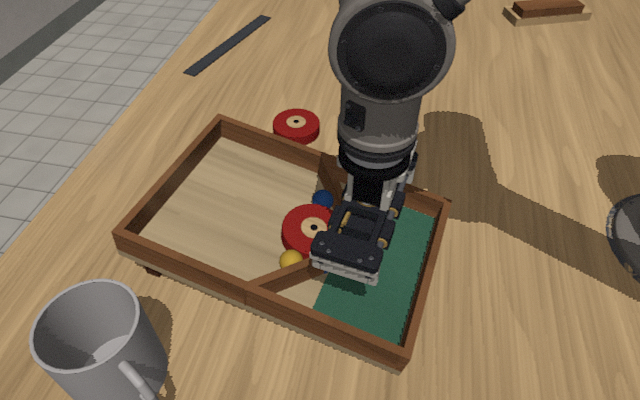

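The fingers stand just downhill of the wheel at about (345,250) and clear of both posts. I'll push it up the slope slowly.

Emit:
step_arm([
  [[-0.15,-0.02,-0.02],0],
  [[-0.3,-0.02,-0.04],0],
  [[-0.4,-0.02,-0.056],0],
  [[-0.5,-0.02,-0.07],0],
  [[-0.6,-0.02,-0.084],0],
  [[-0.7,-0.02,-0.098],0],
  [[-0.8,-0.02,-0.112],0],
  [[-0.9,-0.02,-0.126],0],
  [[-1.0,-0.02,-0.14],0],
  [[-1.0,-0.02,-0.14],0],
])

```text
time: 3.6
tool_pos: [0.5186, 0.1176, 0.0614]
tool_rot: [3.141, 0.002, 2.988]
contact_force: [0.5, -1.2, 0.1]
opening: 0.0156
grip_force: 0.5
```

Run:
```python
from g import *
c=look("side","s2"); o=robot.observe(); print(hop(o["tool_pos"]),o["tool_pos"],o["contact_force"])
t=look("top","t2")
for k in("red","yel","blu"): print(k,blobs(c,k,4),blobs(t,k,4))
```

```text
[ 0.0238 -0.0007] [0.5184 0.1176 0.0614] [1.0257 0.0795 0.365 ]
red [(264.1, 206.4, 420.5, (251, 192, 33, 48)), (278.6, 125.3, 173.5, (273, 113, 12, 24))] [(168.7, 247.3, 463.0, (161, 225, 16, 51)), (415.5, 164.1, 1306.5, (394, 144, 43, 41))]
yel [] []
blu [(328.1, 256.1, 79.5, (325, 248, 8, 24)), (346.3, 215.6, 143.0, (341, 204, 12, 25))] []
```

View pics/s2.png

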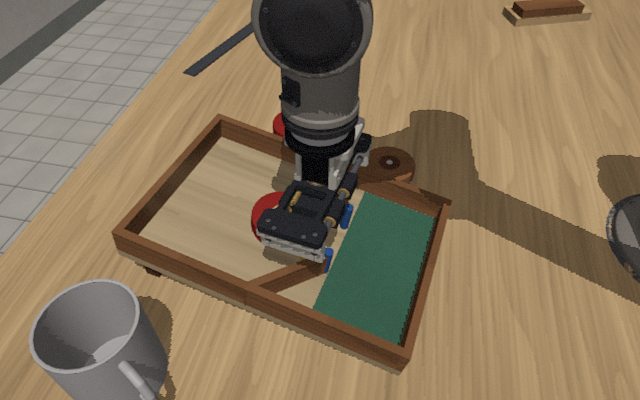

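The red rim shows ahead of the fingers at (251–284, 192–240), so the wheel is moving uphill. The balls are hidden under the gripper. I'll keep pushing.

Emit:
step_arm([
  [[-0.12,0.01,-0.017],0],
  [[-0.24,0.01,-0.034],0],
  [[-0.36,0.01,-0.05],0],
  [[-0.48,0.01,-0.067],0],
  [[-0.6,0.01,-0.084],0],
  [[-0.72,0.01,-0.1],0],
  [[-0.84,0.01,-0.118],0],
  [[-0.96,0.01,-0.134],0],
  [[-1.08,0.01,-0.15],0],
  [[-1.2,0.01,-0.168],0],
])

```text
time: 4.95
tool_pos: [0.5893, 0.1072, 0.0715]
tool_rot: [3.141, 0.0, 2.988]
contact_force: [-0.7, 0.2, 0.7]
opening: 0.0157
grip_force: 0.4
```

Run:
```python
from g import *
c=look("side","s3"); o=robot.observe(); print(hop(o["tool_pos"]),o["tool_pos"],o["contact_force"])
t=look("top")
for k in("red","yel","blu"): print(k,blobs(c,k,4),blobs(t,k,4))
```

```text
[ 0.0965 -0.0002] [0.5903 0.107  0.0717] [ 0.9827 -0.4928  0.4466]
red [(215.4, 180.9, 45.0, (208, 176, 15, 10)), (307.8, 111.9, 17.5, (303, 110, 12, 5))] [(416.0, 163.8, 1262.5, (396, 144, 41, 41))]
yel [(408.8, 274.3, 382.5, (398, 263, 23, 23))] []
blu [(328.0, 255.9, 82.0, (324, 248, 9, 25)), (397.5, 254.8, 342.0, (387, 245, 22, 22)), (346.3, 215.3, 146.5, (341, 204, 12, 24))] []
```

View pics/s3.png

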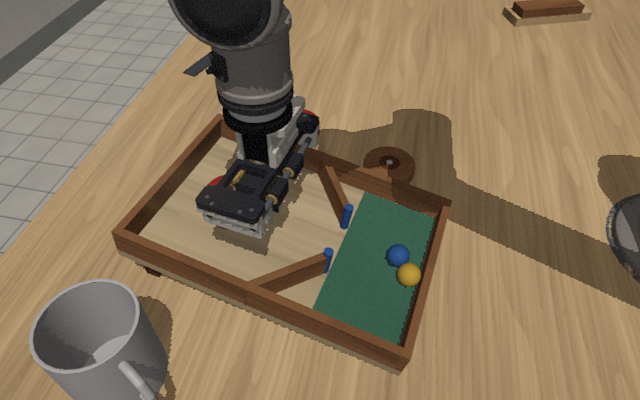

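Both balls have rolled into the green tray, at (409,274) and (398,255). The wheel is ahead of the fingers, in the upper half. I'll back off, rise and retreat.

Emit:
step_arm([
  [[0.15,0,0],0],
  [[0.25,0,0],0],
  [[0.25,0,-0.5],0],
  [[0.25,0,-1.2],0],
  [[0.25,0,-2.0],0],
  [[0.5,0.6,-2.7],0],
  [[0.8,1.4,-3.0],0],
  [[1.1,2.2,-3.0],0],
  [[1.4,3.0,-3.0],0],
  [[1.6,3.8,-3.0],0],
])

```text
time: 6.3
tool_pos: [0.5276, 0.3489, 0.2517]
tool_rot: [3.141, 0.0, 2.988]
contact_force: [0.9, -0.4, 0.5]
opening: 0.0155
grip_force: 0.0
```

Emit:
step_arm([
  [[0.5,0.7,0],0],
  [[1.0,1.4,0],0],
  [[1.5,1.8,0],0],
  [[2.0,2.2,0],0],
  [[2.4,2.2,0],0],
  [[2.4,2.2,0],0],
  [[2.4,2.2,0],0],
])

```text
time: 7.18
tool_pos: [0.4072, 0.4994, 0.2516]
tool_rot: [3.141, 0.001, 2.988]
contact_force: [0.1, -0.6, 0.0]
opening: 0.0163
grip_force: 0.0
```

Run:
```python
from g import *
t=look("top","t4");s=look("side"); o=robot.observe(); print(o["time"],o["tool_pos"],np.abs(o["qvel"]).max())
for k in("red","yel","blu"): print(k,blobs(s,k,4),blobs(t,k,4))
for b in blobs(t,"red"): print("red hopper xy",hop(at(t,*b[:2],.07)))
```

```text
7.275 [0.4077 0.4992 0.2514] 0.004829144529717282
red [(231.7, 203.4, 1987.0, (202, 174, 62, 55)), (292.4, 122.1, 855.0, (273, 109, 45, 31))] [(168.9, 251.2, 477.5, (161, 225, 18, 52)), (415.6, 164.0, 1301.5, (395, 144, 42, 41)), (291.4, 144.0, 1531.5, (269, 122, 45, 45))]
yel [(408.9, 274.4, 374.0, (398, 263, 23, 23))] [(264.7, 280.6, 25.0, (262, 278, 7, 7))]
blu [(328.0, 255.8, 80.5, (324, 248, 9, 24)), (415.4, 251.9, 344.0, (405, 241, 22, 23)), (346.3, 215.4, 147.5, (341, 204, 12, 25))] [(286.2, 282.7, 136.0, (279, 276, 15, 14)), (298.4, 230.9, 13.0, (296, 228, 5, 6)), (255.7, 223.5, 21.0, (253, 221, 7, 6))]
red hopper xy [-0.0744  0.1804]
red hopper xy [ 0.1465 -0.2285]
red hopper xy [ 0.1476 -0.0008]
```

View pics/t4.png

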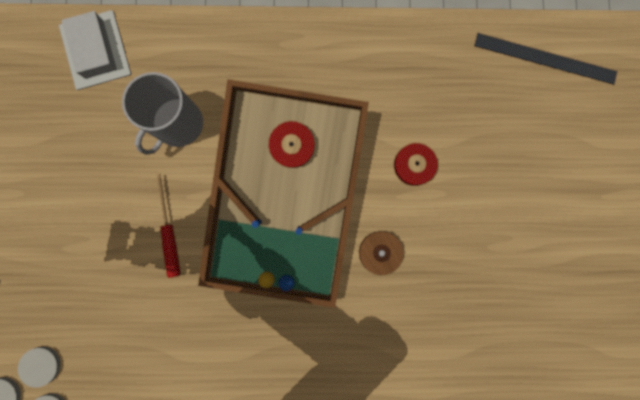

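The wheel lies flat at (291,144), which is hopper x ≈ 148 mm. Both balls are against the tray's lower wall at (265,281) and (286,283). I'll let them settle and then hand in.

Emit:
step_arm([
  [[0,0,0],0],
  [[0,0,0],0],
  [[0,0,0],0],
  [[0,0,0],0],
  [[0,0,0],0],
  [[0,0,0],0],
  [[0,0,0],0],
  [[0,0,0],0],
  [[0,0,0],0],
  [[0,0,0],0],
])

```text
time: 8.52
tool_pos: [0.4068, 0.4998, 0.2514]
tool_rot: [3.142, 0.0, 2.988]
contact_force: [-0.2, 1.0, -0.1]
opening: 0.0156
grip_force: 0.0
```

Emit:
step_arm([
  [[0,0,0],0],
  [[0,0,0],0],
  [[0,0,0],0],
  [[0,0,0],0],
  [[0,0,0],0],
  [[0,0,0],0],
  [[0,0,0],0],
  [[0,0,0],0],
  [[0,0,0],0],
  [[0,0,0],0],
])

```text
time: 9.78
tool_pos: [0.4068, 0.4998, 0.2514]
tool_rot: [3.142, 0.0, 2.988]
contact_force: [-0.0, -0.0, -0.5]
opening: 0.0156
grip_force: 0.0
```

Run:
```python
from g import *
for i in range(2):
    s=look("side"); print([blobs(s,k,60) for k in("red","yel","blu")])
print(robot.hand_in())
```

```text
[[(230.4, 202.5, 1948.5, (202, 174, 62, 55)), (296.5, 125.3, 1196.0, (273, 109, 46, 36))], [(408.8, 274.4, 376.5, (398, 263, 23, 24))], [(328.0, 255.8, 80.5, (324, 248, 9, 25)), (415.3, 252.0, 345.5, (405, 241, 22, 23)), (346.3, 215.4, 147.5, (341, 204, 12, 25))]]
[[(230.4, 202.5, 1942.5, (202, 174, 62, 55)), (296.6, 125.3, 1195.5, (273, 109, 46, 36))], [(408.7, 274.4, 372.5, (398, 263, 23, 23))], [(327.9, 255.9, 81.0, (324, 248, 9, 25)), (415.4, 252.0, 344.0, (405, 241, 22, 23)), (346.3, 215.5, 144.5, (341, 204, 12, 25))]]
the job is handed in; nothing more can be done
None
```

The wheel lies flat in the upper half (hopper x ≈ 148 mm), both balls are at rest in the green tray, and the job was handed in at about 10 s with the arm clear.

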